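# Lock the model carriage with its thumbscrew

### The job

Lock the sliding carriage of the model stage: take the thumbscrew from its stand, put its foot into the key slot of the carriage and, with light pressure, slide carriage and screw towards the cast's side until the foot finds the hidden slot in the bar below and the screw goes down through both, collar flat on the carriage. Then turn it about a quarter turn clockwise to lock it and let go. Work gently (no hard pressing or forcing on the stage) and leave the other things where they stand.

Things in the scene. Friction and masses are not known exactly. Their poses are not given: they have to be found in the camera images.
- screw_center (a point): Centre (half-way up) of the loose steel thumbscrew, 53 mm tall, 45 g, upright in its stand at the start. z up, x along its flat head and its foot, y across them; a half turn about z is the same screw. Flat head 30 mm long (x), 10 mm thick (y), from 3.5 mm below to 26.5 mm above this point: grasp it across the 10 mm, from above.
- screw_tip (a point): Underside of the thumbscrew, 26.5 mm below screw_center, same axes. The foot here is a round-ended, round-bellied cross bar 20 mm long (x), 7 mm thick (y and z). Above it a shaft of 6 mm diameter, then a collar of 22 mm diameter with its underside 20 mm and its top 23 mm above this point; the head begins there.
- stand: Fixed grey block, 60 x 46 x 24 mm, origin under its centre, that holds the screw: slot 22 mm deep for the foot, the collar rests on the block's top. Lift the screw straight up by 25 mm or more to free it.
- carriage_hole (a point): Centre of the key slot through the carriage, at its top face. Slot 23 mm (x) by 9.5 mm (y); z up, y along the slide, towards the plaster cast fixed on the carriage (near edge 64 mm away at +y, top 29 mm above the carriage). The carriage is a steel plate 72 x 146 x 6 mm; it slides with about 3 N of friction and stays where it is left.
- bed: Fixed bed of the stage, 87 x 200 mm, top of its side guides at 36.5 mm; origin under its centre, axes as carriage_hole. In it, 0.5 mm under the carriage, lies an immovable 5 mm steel bar with one slot, 24 mm (x) by 10 mm (y), on the line on which the carriage's slot travels. Forces of the screw, hand or arm on the stage (bed, bar, carriage) above 40 N spoil it; 4 to 8 N is ample to feel the slot.
- carriage (a joint): Carriage along its slide, m, grows towards +y of carriage_hole; range -0.026 to 0.022, starts at -0.024 to -0.020. The bar's hidden slot (not reported) lies 12 to 34 mm in +y from the carriage's slot as it starts. Before that the screw's tip rests on the bar 6.5 mm below carriage_hole; when through both, 20 mm below. The foot then turns freely, only clockwise from above, to a stop at about 95 degrees.
- bottle_sep: Bystander: small white bottle with a blue cap, 36 mm wide, 78 mm tall, origin under its centre.
- jar_paste: Bystander: white jar with a blue lid, 53 mm wide, 42 mm tall, origin under its centre.
- bur_stand_purple: Bystander: round purple bur stand, 69 mm wide, 50 mm tall, origin under its centre.
- cast_yellow: Bystander: loose yellow plaster cast, 53 x 68 x 29 mm, origin under its centre.
- tape_blue: Bystander: roll of blue tape, 52 mm wide, 18 mm tall, origin under its centre.
- dappen_dish: Bystander: small glass dish, 31 mm wide, 26 mm tall, origin under its centre.

How it is judged:
By the outcome, as a careful person would: the job done as asked, in the order asked, and still so for the second after the job is handed in, with the robot touching nothing.
It also fails if it takes over 67 s, if anything falls off the work surface, if the arm or the gripper's body presses on something with over 40 N, if the wrist force passes 120 N, or if a joint passes its speed limit or range.

### The arm

A 6-joint arm with a two-finger parallel gripper is mounted at the origin on a cart in front of the work surface, level with it; the furniture and walls round the work are solid. World frame = base frame: x ahead of the robot, y to its left, z up, the work surface at z = 0. Lengths are in m, angles in rad, forces in N, time in s.
With the tool pointing down it reaches from about 0.35 to 0.725 m from the base axis. Payload 4.3 kg.
Tool frame: the origin (TCP) lies at the very end of the fingers, on their centre line; the grasp point (between the pads) lies 19 mm behind it; z points along the fingers, y is the line along which they close (so a half turn about z gives the same grasp; the last joint's range is limited). The gripper opens to 85 mm and grips with 20 to 120 N. Pads are 22 mm wide; open, the fingers measure 114 mm over their backs; the gripper's body (76 mm by 85 mm) begins 54 mm behind the grasp point. The pads swing forward as they close: fully open they stand 13 mm farther back than shut.
Start: joints at [-1.219, 0.377, 0.081, 1.274, 0, 1.46], TCP at [0.256, -0.515, 0.231] pointing down, gripper open.
Joint ranges: [-2.72, 2.72], [-0.84, 1.66], [-1.02, 1.22], [-1.77, 2.12], [-1.37, 1.28], [-3.14, 3.14]. Speed limits (rad/s): [2.57, 2.57, 3.14, 3.14, 3.14, 3.14].

### API

Orientations are given as [roll, pitch, yaw] about the fixed x, y, z axes, in that order (R = Rz(yaw) Ry(pitch) Rx(roll)).
In Python, from station import monitor, eyes, order gives the robot as it stands. The module is installed in compiled form; this text tells all that it offers.
- The arm moves only by the tool carry_out, never from a script. Its argument "plan" is a list of rows, each a list of 5 numbers: the opening, from -1 (shut) to 1 (fully open), then the shift along the tool's x, y, z in cm, then the turn about the tool's z in rad. In form: [[hand, tx, ty, tz, yaw], ...]. A call has 1 to 10 rows; each row is the pose to reach, as a shift and turn from the pose commanded when the call began, along the tool's axes at that moment; what a row does not reach only later rows make up. A row lasts 1/10 s, in which the tool goes at most 50 mm and 8.59 degrees, less where a joint would pass 70% of its speed; a pose out of reach is approached as far as the arm can. A call with a gripper value outside its range is refused whole. The fingers move at their own pace and stop on an object; the grip force is fixed at half the most. Time passes only in rows, so rows that repeat a pose let the fingers close. It gives the time, the measured TCP pose, the force, the opening and the grip force at its end, in the units of the state.
- monitor.observe(): the state, without advancing time (a new reading comes with each control period).
- eyes.snapshot(name): name is "scene" or "top" or "wrist"; returns a dict with "color" (384x512x3 uint8, red, green, blue), "fx", "fy", "cx", "cy" (pixels), "extrinsics" (4x4, takes a point from camera to world coordinates); the wrist camera has in their place "hand_eye" (4x4, takes a point from camera to tool coordinates, whose origin is the TCP and whose axes are the flange's). Camera axes: x right, y down, z forward; pixel columns grow to the right and rows downward; lengths in m; the calibration is good to about 2 mm. A picture is of the moment at which its call begins: read the wrist's pose just before it. There is no depth.
- order.job_done(): hands the job in; it is judged then, once.
The state is a dict: "t": time; "joints": joint angles; "qd": joint speeds; "joint_torque": joint torques, N m; "tool_pos": TCP position; "tool_rot": TCP orientation; "contact_force": force on the tool from outside, world axes, zero at the start; "ft_torque": the same for the moment, N m; "finger_gap": opening from 0.0 (shut) to 1.0 (fully open); "grasp_force": force on a finger pad.
Only numpy, scipy, OpenCV 4.12 (cv2) and the standard library are available. Lean on these libraries where they do the work, as an engineer would, in place of code of your own. Each camera call takes 0.05 s, during which the arm holds its last target. There are 200 camera calls.

## Working session

There is one attempt and no reset: what is moved stays moved. The work goes in short steps, Python scripts to look and compute and a tool call to move; the robot and the scene stay as the last step left them, time stands still between calls to the robot, and variables do not carry over. Pictures are saved under pics/ and viewed, at most 10 in all, crops included, and the job is handed in when it is done.

Besides the shell and the picture viewer there is one more tool, called after "Request:" as name(argument=value, ...) on one line, values as JSON. carry_out: Moves the arm, as the interface text tells. Its arguments: {"type":"object","properties":{"plan":{"type":"array","items":{"type":"array","items":{"type":"number"}}}},"required":["plan"]}

```bash
mkdir -p pics; cat > h.py <<'E'
import numpy as np, cv2
from station import monitor, eyes, order
from scipy.spatial.transform import Rotation as R
def snap(n):
    s=monitor.observe(); p=eyes.snapshot(n)
    if 'extrinsics' in p: T=np.array(p['extrinsics'])
    else:
        W=np.eye(4); W[:3,:3]=R.from_euler('xyz',s['tool_rot']).as_matrix(); W[:3,3]=s['tool_pos']; T=W@np.array(p['hand_eye'])
    p['T']=T; return p
def ray(p,u,v,z):
    d=p['T'][:3,:3]@np.array([(u-p['cx'])/p['fx'],(v-p['cy'])/p['fy'],1]); o=p['T'][:3,3]
    return o+d*(z-o[2])/d[2]
def pix(p,X):
    c=np.linalg.inv(p['T'])@np.append(X,1); return p['fx']*c[0]/c[2]+p['cx'],p['fy']*c[1]/c[2]+p['cy']
def save(p,f,crop=None,s=1):
    im=p['color'][:,:,::-1]
    if crop: a,b,c,d=crop; im=im[b:d,a:c]
    cv2.imwrite('pics/'+f,cv2.resize(im,None,fx=s,fy=s,interpolation=cv2.INTER_CUBIC))
E
python3 - <<'E'
from h import *
import pickle
a=snap('top');b=snap('scene')
pickle.dump((a,b),open('p.pkl','wb'))
save(a,'top.png',s=1.5); save(b,'scene.png',s=1.5)
print(a['T'],b['T'],a['fx']); print(monitor.observe())
E
```

```text
[[ 2.21993284e-03 -9.97716159e-01  6.75095387e-02  3.85375355e-01]
 [-9.99840417e-01 -1.01783665e-03  1.78355019e-02  2.57122449e-02]
 [-1.77260547e-02 -6.75383589e-02 -9.97559200e-01  1.17476378e+00]
 [ 0.00000000e+00  0.00000000e+00  0.00000000e+00  1.00000000e+00]] [[ 0.72797867 -0.50138609  0.46760992 -0.35061227]
 [-0.68533573 -0.51324587  0.51661748 -0.8785806 ]
 [-0.01902596 -0.69655629 -0.71724985  1.324606  ]
 [ 0.          0.          0.          1.        ]] 395.31487247304983
{'t': 0.1, 'joints': array([-1.21927772e+00,  3.78013155e-01,  7.97634824e-02,  1.27441735e+00,
        2.54674230e-05,  1.46049033e+00]), 'qd': array([-0.00134576, -0.00023521,  0.00285399,  0.00084562, -0.00062533,
       -0.00065817]), 'joint_torque': array([ 1.38747313e-03, -4.64693356e+01,  2.70582533e+01,  1.19992951e-02,
       -1.92551879e-04, -2.74637006e-07]), 'tool_pos': array([ 0.25601324, -0.51419701,  0.23044265]), 'tool_rot': array([-3.13973613e+00, -2.31243680e-04,  4.61824366e-01]), 'contact_force': array([-0.07485417,  0.51090998,  0.11553447]), 'ft_torque': array([-0.01460533,  0.07077153,  0.01849721]), 'grasp_force': 0.0, 'finger_gap': 0.9979621449026189}
```

View pics/top.png

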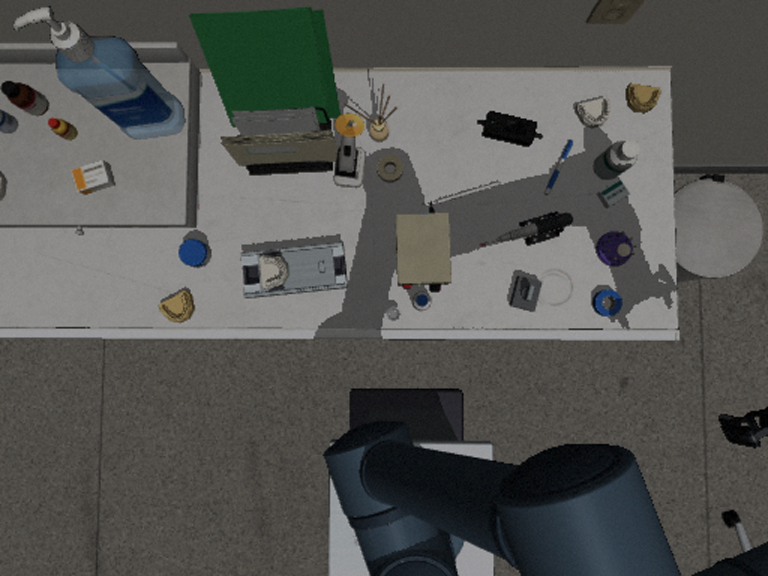

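View pics/scene.png

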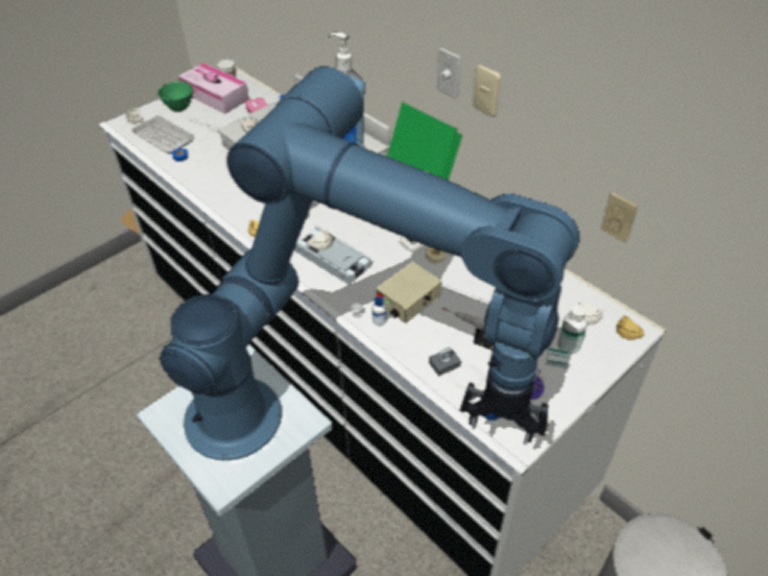

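The top view shows the stand with the screw at about (524,290), and the stage spanning (242..347, 268) with its cast on the left (world +y). The carriage slot is near (322,267). All of these are in 1.5x pixels.

```bash
python3 - <<'E'
from h import *
import pickle
a,b=pickle.load(open('p.pkl','rb'))
for n,u,v,z in [('stand',524,290,.024),('slot',322,267,.036),('bedL',242,272,.036),('bedR',347,264,.036),('box',425,247,.05),('bottle',422,300,.078)]:
    print(n,ray(a,u/1.5,v/1.5,z).round(3))
im=a['color']
c=np.vstack([cv2.resize(im[165:220,320:400,::-1],(800,550)[:2],interpolation=cv2.INTER_CUBIC)])
c2=cv2.resize(im[150:205,155:235,::-1],(400,275),interpolation=cv2.INTER_CUBIC)
c1=cv2.resize(c,(400,275)); cv2.imwrite('pics/c.png',np.hstack([c1,c2]))
s=monitor.observe(); M=R.from_euler('xyz',s['tool_rot']).as_matrix()
print(M.round(3)); p=eyes.snapshot('wrist'); print(np.array(p['hand_eye']).round(3),p['fx'])
E
```

```text
stand [ 0.446 -0.22   0.024]
slot [0.49  0.171 0.036]
bedL [0.48  0.326 0.036]
bedR [0.495 0.122 0.036]
box [ 0.527 -0.028  0.05 ]
bottle [ 0.425 -0.021  0.078]
[[ 0.895  0.446 -0.001]
 [ 0.446 -0.895  0.002]
 [ 0.    -0.002 -1.   ]]
[[ 0.    -0.963 -0.269  0.068]
 [ 1.     0.    -0.    -0.   ]
 [ 0.    -0.269  0.963 -0.141]
 [ 0.     0.     0.     1.   ]] 340.89848536401087
```

View pics/c.png

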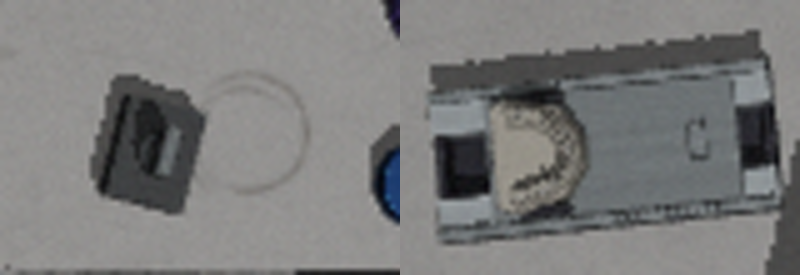

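The crops show the screw head at about (354,195) in original pixels, with its long axis roughly 17° clockwise of world x. The key slot is at about (214,178). I'll move above the stand for a wrist look.

Request:
carry_out(plan=[[1, 4.3, -2.6, 1, 0.11], [1, 8.6, -5.1, 2, 0.22], [1, 12.9, -7.7, 3, 0.33], [1, 17.2, -10.2, 4, 0.44], [1, 21.5, -12.8, 5, 0.55], [1, 25.8, -15.4, 6, 0.66], [1, 30.2, -17.9, 7, 0.76], [1, 30.2, -17.9, 7, 0.76], [1, 30.2, -17.9, 7, 0.76]])

```text
t: 1.05
tool_pos: [0.4469, -0.2185, 0.1607]
tool_rot: [3.142, 0.001, -0.294]
contact_force: [0.0, -0.3, -0.4]
finger_gap: 1.002
grasp_force: 0.0
```

```bash
python3 - <<'E'
from h import *
p=snap('wrist'); import pickle; pickle.dump(p,open('w1.pkl','wb'))
s=monitor.observe(); print(s['t'],s['tool_pos'],s['tool_rot'],s['joints'])
save(p,'w1.png',s=1.5); print(pix(p,[.446,-.22,.05]))
E
```

```text
1.1 [ 0.44665736 -0.21997988  0.16116769] [ 3.14085204e+00  6.21838886e-04 -2.96265994e-01] [-5.84555399e-01  2.56563918e-01 -2.73847130e-01  1.04077089e+00
 -8.86849887e-04  2.85330319e+00]
(np.float64(262.4136214680733), np.float64(185.61657764936805))
```

View pics/w1.png

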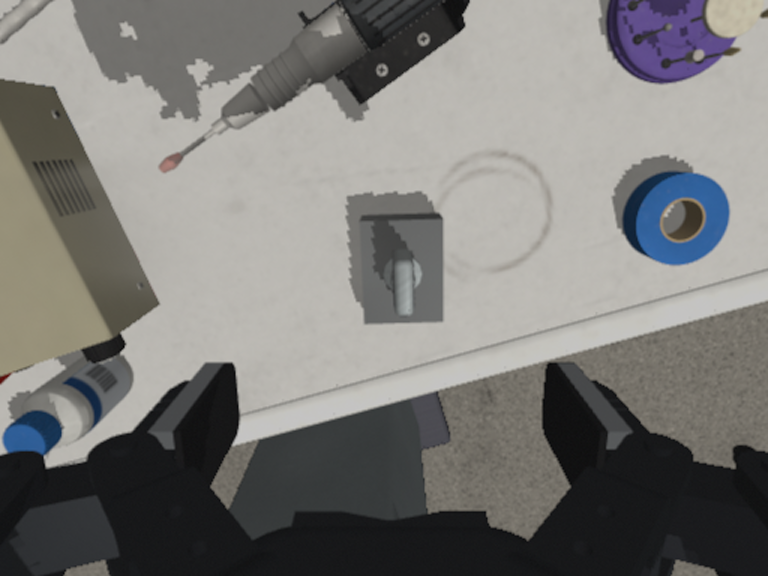

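The wrist view shows the stand top with corners at (362,215), (442,213), (442,322) and (365,323), in 1.5x pixels. The screw head runs vertically at x≈404, with its far end at y≈314, and is in line with tool x.

```bash
python3 - <<'E'
from h import *
import pickle
p=pickle.load(open('w1.pkl','rb')); s=monitor.observe(); M=R.from_euler('xyz',s['tool_rot']).as_matrix()
g=cv2.cvtColor(p['color'],cv2.COLOR_RGB2GRAY)[165:216,240:298]
cs=np.array([ray(p,u/1.5,v/1.5,.024) for u,v in [(362,215),(442,213),(442,322),(365,323)]])
print(cs.round(4),np.linalg.norm(np.diff(cs,axis=0),axis=1),cs.mean(0))
L=lambda X:(M.T@(X-s['tool_pos'])*100).round(2)
print('stand c',L(cs.mean(0)))
e=ray(p,404/1.5,315/1.5,.057); print('head end',e,L(e))
m=(g>140).astype(np.uint8); n,l,st,c=cv2.connectedComponentsWithStats(m)
for i in range(1,n):
    if st[i,4]>20: 
        pts=np.argwhere(l==i)[:,::-1].astype(np.float32)
        print(st[i],c[i]+[240,165],cv2.minAreaRect(pts))
for u in range(3): pass
cv2.imwrite('pics/w1c.png',cv2.resize(g,None,fx=10,fy=10,interpolation=cv2.INTER_NEAREST))
E
```

```text
[[ 0.4784 -0.212   0.024 ]
 [ 0.4668 -0.2539  0.024 ]
 [ 0.4061 -0.2374  0.024 ]
 [ 0.4184 -0.1947  0.024 ]] [0.04351221 0.06295401 0.04442967] [ 0.44241157 -0.22446912  0.024     ]
stand c [-0.27  0.54 13.72]
head end [ 0.42794057 -0.22001082  0.057     ] [-1.78  0.54 10.42]
[ 16   0  42  51 191] [291.68586387 195.78534031] ((36.499996185302734, 24.999996185302734), (40.99999237060547, 49.99999237060547), -0.0)
[36  9  5 17 50] [277.92 182.02] ((38.168033599853516, 16.848360061645508), (16.024826049804688, 3.8025012016296387), 84.80557250976562)
[ 27  11   8  34 225] [270.40888889 193.        ] ((30.5, 27.5), (33.0, 7.0), 90.0)
[ 0 38  3 13 33] [240.87878788 209.87878788] ((1.0, 44.0), (12.0, 2.0), 90.0)
```

View pics/w1c.png

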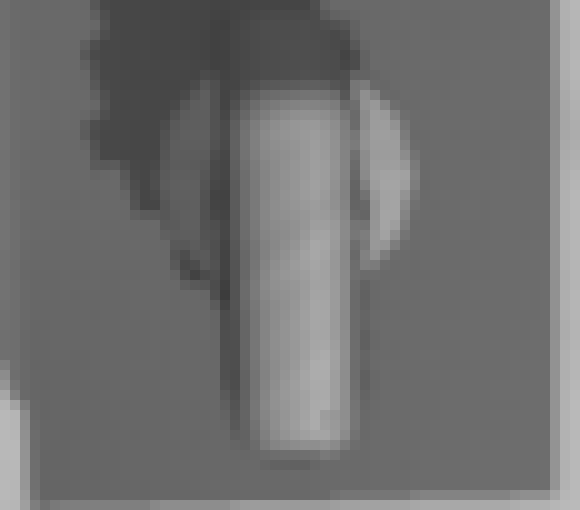

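The head is in line with the stand and centred on it. Joint 6 sits near its limit, so I'll take the equivalent half-turned grasp, which leaves range for the clockwise turn.

Request:
carry_out(plan=[[1, -0.28, 0.54, 1, -0.15], [1, -0.28, 0.54, 2, -0.3], [1, -0.28, 0.54, 3, -0.45], [1, -0.28, 0.54, 3.5, -0.6], [1, -0.28, 0.54, 4, -0.75], [1, -0.28, 0.54, 4, -0.9], [1, -0.28, 0.54, 4, -1.05], [1, -0.28, 0.54, 4, -1.2], [1, -0.28, 0.54, 4, -1.35], [1, -0.28, 0.54, 4, -1.5]])

```text
t: 2.1
tool_pos: [0.4419, -0.2267, 0.1218]
tool_rot: [3.141, 0.001, 1.205]
contact_force: [0.1, -0.4, 0.4]
finger_gap: 1.003
grasp_force: 0.0
```

Request:
carry_out(plan=[[1, 0, 0, 0, -0.15], [1, 0, 0, 0, -0.3], [1, 0, 0, 0, -0.45], [1, 0, 0, 0, -0.6], [1, 0, 0, 0, -0.75], [1, 0, 0, 0, -0.9], [1, 0, 0, 0, -1.05], [1, 0, 0, 0, -1.2], [1, 0, 0, 0, -1.35], [1, 0, 0, 0, -1.5]])

```text
t: 3.1
tool_pos: [0.4419, -0.2267, 0.1218]
tool_rot: [-3.141, 0.001, 2.705]
contact_force: [-0.2, -1.0, -0.5]
finger_gap: 0.998
grasp_force: 0.0
```

Request:
carry_out(plan=[[1, 0, 0, 0, -0.15], [1, 0, 0, 0, -0.15], [1, 0, 0, 0, -0.15]])

```text
t: 3.4
tool_pos: [0.4421, -0.2258, 0.1216]
tool_rot: [-3.141, 0.0, 2.847]
contact_force: [-1.2, -1.0, 0.7]
finger_gap: 0.997
grasp_force: 0.0
```

```bash
python3 - <<'E'
from h import *
p=snap('wrist'); s=monitor.observe(); M=R.from_euler('xyz',s['tool_rot']).as_matrix()
print(s['t'],s['tool_pos'],s['tool_rot'],s['joints'][5],(M.T@(np.array([.4424,-.2245,.031])-s['tool_pos'])*100))
import pickle; pickle.dump(p,open('w2.pkl','wb'))
save(p,'w2.png',s=1.5)
print(np.array(pix(p,[.4424,-.2245,.057]))*1.5)
E
```

```text
3.45 [ 0.4422286  -0.22549556  0.1215352 ] [-3.14116420e+00  4.31897684e-04  2.84753908e+00] -0.3051782621726218 [0.0163611  0.10412946 9.05346955]
[392.17974986 305.74807321]
```

View pics/w2.png

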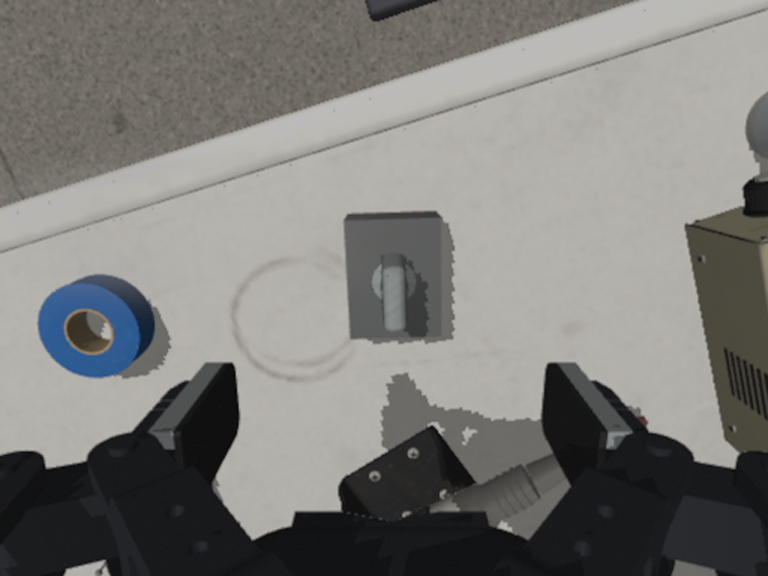

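The same stand is now seen from the opposite side. The head spans about (394,262..330), and the stand top corners are (347,220), (440,218), (441,340) and (351,340). Averaging the two opposite views cancels the hand-eye bias.

```bash
python3 - <<'E'
from h import *
import pickle
p=pickle.load(open('w2.pkl','rb')); s=monitor.observe(); M=R.from_euler('xyz',s['tool_rot']).as_matrix()
L=lambda X:(M.T@(X-s['tool_pos'])*100).round(2)
cs=np.array([ray(p,u/1.5,v/1.5,.024) for u,v in [(347,220),(440,218),(441,340),(351,340)]])
d=np.diff(cs,axis=0)
print(np.linalg.norm(d,axis=1),cs.mean(0),L(cs.mean(0)),[np.degrees(np.arctan(v[1]/v[0])) for v in d])
e=ray(p,394.5/1.5,330.5/1.5,.057); print(e,L(e),'center',L(e)+[1.5,0,0])
E
```

```text
[0.04357334 0.06128605 0.04503949] [ 0.44140876 -0.22275228  0.024     ] [0.16 0.24 9.75] [np.float64(74.35716764910664), np.float64(-14.902686479648684), np.float64(73.1300740366239)]
[ 0.45338086 -0.22677824  0.057     ] [-1.1   0.2   6.45] center [0.4  0.2  6.45]
```

Request:
carry_out(plan=[[1, 0.17, 0.17, 3, -0.02], [1, 0.17, 0.17, 6, -0.02], [1, 0.17, 0.17, 8, -0.02], [1, 0.17, 0.17, 9, -0.02], [1, 0.17, 0.17, 9, -0.02], [-1, 0.17, 0.17, 9, -0.02], [-1, 0.17, 0.17, 9, -0.02], [-1, 0.17, 0.17, 9, -0.02], [-1, 0.17, 0.17, 9, -0.02], [-1, 0.17, 0.17, 9, -0.02]])

```text
t: 4.45
tool_pos: [0.4417, -0.2224, 0.0317]
tool_rot: [-3.141, 0.001, 2.872]
contact_force: [-0.7, -0.3, 1.3]
finger_gap: 0.146
grasp_force: 0.9
```

Request:
carry_out(plan=[[-1, 0, 0, 0, 0], [-1, 0, 0, 0, 0], [-1, 0, 0, 0, 0]])

```text
t: 4.75
tool_pos: [0.4418, -0.2225, 0.0318]
tool_rot: [-3.141, 0.001, 2.872]
contact_force: [-1.0, 0.8, 5.5]
finger_gap: 0.103
grasp_force: 59.2
```

Request:
carry_out(plan=[[-1, 0, 0, -2, 0], [-1, 0, 0, -5, 0], [-1, 0, 0, -9, 0], [-1, 0.2, 1.5, -13, -0.02], [-1, 0.8, 5.5, -13, -0.08], [-1, 1.5, 10, -13, -0.15], [-1, 2.2, 15, -13, -0.22], [-1, 2.9, 19.8, -13, -0.29], [-1, 3.6, 24.6, -13, -0.37], [-1, 4.3, 29.4, -13, -0.37]])

```text
t: 5.75
tool_pos: [0.4779, 0.0746, 0.161]
tool_rot: [-3.141, -0.0, -3.04]
contact_force: [-0.2, -0.9, -0.4]
finger_gap: 0.11
grasp_force: 59.1
```

```bash
python3 - <<'E'
from h import *
s=monitor.observe(); M=R.from_euler('xyz',s['tool_rot']).as_matrix()
print(s['t'],s['tool_pos'],s['tool_rot'],s['finger_gap'],s['grasp_force'],M.T@(np.array([.49,.171,.14])-s['tool_pos']))
E
```

```text
5.75 [0.47789073 0.07456337 0.16099294] [-3.14149927e+00 -4.21248873e-04 -3.04019060e+00] 0.11038484288145298 59.10645067691803 [-0.02181803  0.09471741  0.02097491]
```

Request:
carry_out(plan=[[-1, -1, 4.5, 0.5, 0], [-1, -2.1, 9, 1, 0], [-1, -2.1, 9.4, 1, 0], [-1, -2.1, 9.4, 1, 0], [-1, -2.1, 9.4, 1, 0]])

```text
t: 6.25
tool_pos: [0.4894, 0.1674, 0.151]
tool_rot: [-3.141, -0.001, -3.042]
contact_force: [-0.8, -0.3, -1.2]
finger_gap: 0.104
grasp_force: 59.2
```

```bash
python3 - <<'E'
from h import *
import pickle
p=snap('wrist'); s=monitor.observe()
print(s['t'],s['tool_pos'],s['tool_rot'],s['contact_force'])
pickle.dump(p,open('w3.pkl','wb')); save(p,'w3.png',s=1.5)
print(np.array(pix(p,[.49,.171,.036]))*1.5)
E
```

```text
6.3 [0.48960047 0.16701811 0.15115215] [-3.14098780e+00 -6.13922680e-04 -3.04292712e+00] [-0.515249    0.01705675 -1.15331763]
[396.20850648 277.28585867]
```

View pics/w3.png

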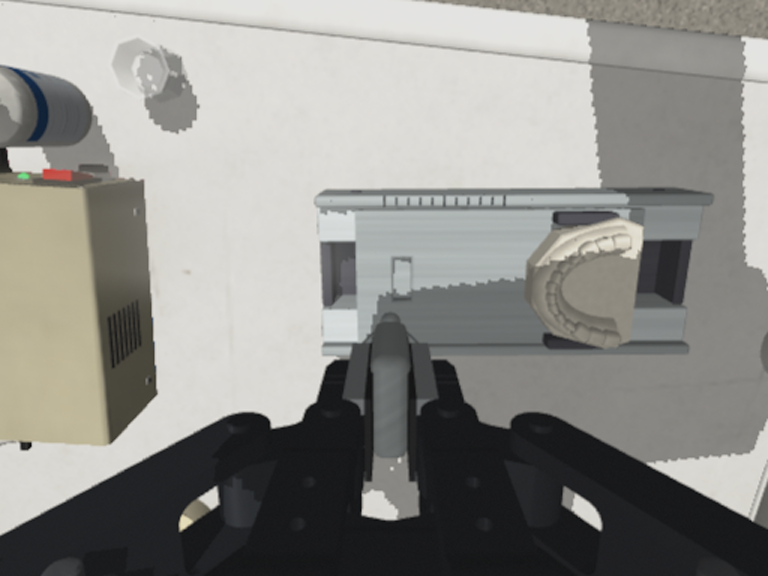

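The slot is at about (402,279), spanning x 392–412 and y 257–300. The screw foot's near end is at about (391,316). The stage axes line up with the image.

```bash
cat >> h.py <<'E'
def tpix(p,X): # tool point -> pixel x1.5
    c=np.linalg.inv(np.array(p['hand_eye']))@np.append(X,1); return np.array([p['fx']*c[0]/c[2]+p['cx'],p['fy']*c[1]/c[2]+p['cy']])*1.5
def tray(p,u,v,zt): # pixel x1.5 -> tool point at tool z
    H=np.array(p['hand_eye']); d=H[:3,:3]@np.array([(u/1.5-p['cx'])/p['fx'],(v/1.5-p['cy'])/p['fy'],1]); return H[:3,3]+d*(zt-H[2,3])/d[2]
E
python3 - <<'E'
from h import *
import pickle
p=pickle.load(open('w3.pkl','rb'))
print('exp foot',tpix(p,[.010,0,.024]),tpix(p,[.010,0,.0278]),tpix(p,[.005,0,.0278]))
print('foot obs',tray(p,391,316,.024))
for z in (.032,.036): 
    c=tray(p,402,278.5,.1511-z); print(z,c*1000)
    print([ (tray(p,402,v,.1511-z)*1000).round(1)[0] for v in (257,300)],[ (tray(p,u,279,.1511-z)*1000).round(1)[1] for u in (392,412)])
    print('bed corners x',[(tray(p,u,v,.1511-.0365)*1000).round(1)[:2] for u,v in [(320,207),(712,205),(323,346),(688,346)]])
g=cv2.cvtColor(p['color'],cv2.COLOR_RGB2GRAY)
cv2.imwrite('pics/w3c.png',cv2.resize(g[155:245,230:300],None,fx=6.6,fy=6.6,interpolation=cv2.INTER_CUBIC))
E
```

```text
exp foot [388.88810398 315.27666932] [388.90575335 311.66203843] [388.90857726 325.1547632 ]
foot obs [0.00973897 0.00072116 0.024     ]
0.032 [ -2.83258721   6.75661491 119.1       ]
[np.float64(8.8), np.float64(-14.7)] [np.float64(1.5), np.float64(12.0)]
bed corners x [array([ 35.3, -34.5]), array([ 36.4, 160.8]), array([-39.2, -35.6]), array([-39.2, 160.7])]
0.036 [ -1.7456078    6.65703074 115.1       ]
[np.float64(9.7), np.float64(-13.4)] [np.float64(1.5), np.float64(11.9)]
bed corners x [array([ 35.3, -34.5]), array([ 36.4, 160.8]), array([-39.2, -35.6]), array([-39.2, 160.7])]
```

View pics/w3c.png

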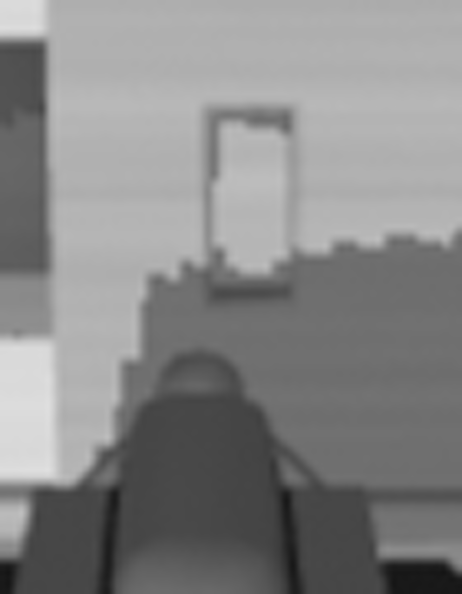

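Request:
carry_out(plan=[[-1, -0.1, 0.3, 2, 0], [-1, -0.17, 0.6, 4, 0], [-1, -0.17, 0.6, 6, 0], [-1, -0.17, 0.6, 7.2, 0], [-1, -0.17, 0.6, 7.2, 0], [-1, -0.17, 0.6, 7.2, 0], [-1, -0.17, 0.6, 7.2, 0]])

```text
t: 7.0
tool_pos: [0.4919, 0.1742, 0.0804]
tool_rot: [3.141, 0.002, -3.042]
contact_force: [-0.7, 0.3, -0.6]
finger_gap: 0.108
grasp_force: 59.2
```

```bash
python3 - <<'E'
from h import *
import pickle
p=snap('wrist'); s=monitor.observe()
print(s['t'],s['tool_pos'],s['tool_rot'],s['contact_force'])
pickle.dump(p,open('w4.pkl','wb')); 
z=s['tool_pos'][2]
print('exp foot',tpix(p,[.010,0.0005,.024]),'slot exp ends',tpix(p,[.0115,.0005,z-.036]),tpix(p,[-.0115,.0005,z-.036]),tpix(p,[.0115,.0053,z-.036]))
save(p,'w4.png',(215,170,315,260),6.6)
E
```

```text
7.05 [0.49195396 0.17436129 0.08042486] [ 3.14144710e+00  2.17717932e-03 -3.04175520e+00] [ 0.14781418 -0.00567551 -0.00905602]
exp foot [390.3564395  315.29084212] slot exp ends [390.29681817 293.68331539] [390.26551343 349.9601039 ] [402.95998382 293.68625498]
```

View pics/w4.png

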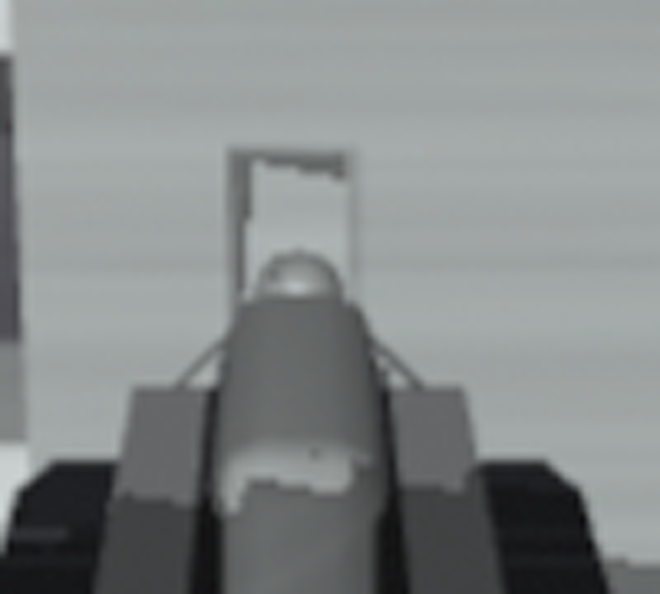

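The slot's frame is centred at about x 389.0 with its near end at y≈289. The foot is at 390.7 with its expected end at 293.7. That calls for a small correction of about +1.5 mm in x and −0.7 mm in y, then a careful descent.

Request:
carry_out(plan=[[-1, 0.15, -0.07, 0.4, 0], [-1, 0.15, -0.07, 0.8, 0], [-1, 0.15, -0.07, 1.2, 0], [-1, 0.15, -0.07, 1.2, 0], [-1, 0.15, -0.07, 1.2, 0]])

```text
t: 7.55
tool_pos: [0.4893, 0.1735, 0.067]
tool_rot: [-3.141, -0.001, -3.041]
contact_force: [-0.1, 0.9, -0.5]
finger_gap: 0.107
grasp_force: 59.2
```

```bash
python3 - <<'E'
from h import *
import pickle
p=snap('wrist'); s=monitor.observe()
print(s['t'],s['tool_pos'],s['tool_rot'],s['contact_force'])
z=s['tool_pos'][2]
print('exp foot',tpix(p,[.010,0.0005,.024]),'slot exp ends',tpix(p,[.0115,.0005,z-.036]),tpix(p,[.0115,.0053,z-.036]))
save(p,'w5.png',(215,170,315,260),6.6)
E
```

```text
7.6 [0.48944596 0.1735737  0.0671999 ] [-3.14152038e+00 -1.57434033e-04 -3.04130137e+00] [ 0.89444921 -0.37090543 -0.87413713]
exp foot [390.35589544 315.27859305] slot exp ends [390.33497515 304.53283381] [403.88894338 304.53595484]
```

View pics/w5.png

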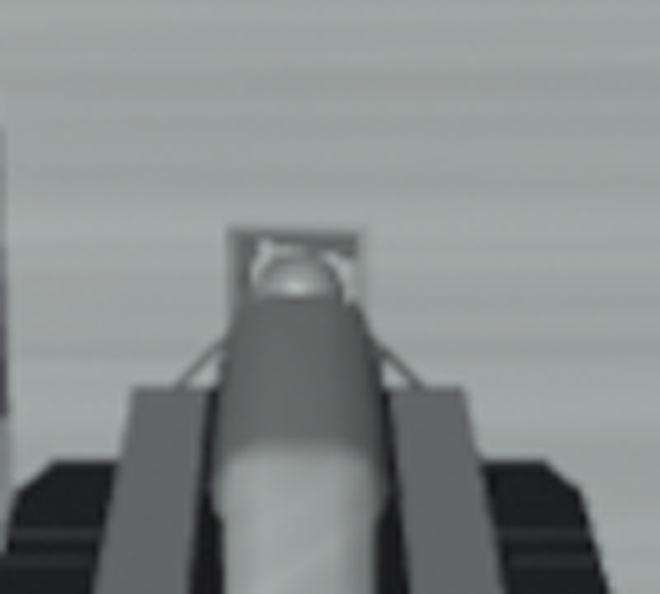

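The foot is now laterally centred on the slot (298 against 298, crop pixels). Along x the foot is about 2 mm too far towards +x. I'll correct that and feel downward in small steps.

Request:
carry_out(plan=[[-1, -0.2, 0, 0.1, 0], [-1, -0.2, 0, 0.2, 0], [-1, -0.2, 0, 0.3, 0], [-1, -0.2, 0, 0.35, 0], [-1, -0.2, 0, 0.35, 0], [-1, -0.2, 0, 0.35, 0]])

```text
t: 8.2
tool_pos: [0.4914, 0.1737, 0.0637]
tool_rot: [-3.142, -0.0, -3.041]
contact_force: [0.3, 0.3, -0.7]
finger_gap: 0.105
grasp_force: 59.2
```

```bash
cat > st.py <<'E'
from h import *
s=monitor.observe(); M=R.from_euler('xyz',s['tool_rot']).as_matrix()
print(s['t'],s['tool_pos'].round(4),s['tool_rot'].round(3),'tool',(M[:,0]@s['tool_pos']*1000).round(1),(M[:,1]@s['tool_pos']*1000).round(1),'Ft',(M.T@s['contact_force']).round(1),s['ft_torque'].round(2))
E
python3 st.py
```

```text
8.2 [0.4914 0.1737 0.0637] [-3.142 -0.    -3.041] tool -506.3 123.7 Ft [-0.3  0.2  0.7] [0.   0.03 0.02]
```

Tip is at nominal 36 mm with no contact, so I'll continue.

Request:
carry_out(plan=[[-1, 0, 0, 0.07, 0], [-1, 0, 0, 0.14, 0], [-1, 0, 0, 0.2, 0], [-1, 0, 0, 0.2, 0]])

```text
t: 8.6
tool_pos: [0.4914, 0.1737, 0.0616]
tool_rot: [-3.141, -0.0, -3.041]
contact_force: [-0.3, -0.2, -0.1]
finger_gap: 0.101
grasp_force: 59.2
```

Request:
carry_out(plan=[[-1, 0, 0, 0.05, 0], [-1, 0, 0, 0.1, 0], [-1, 0, 0, 0.1, 0]])

```text
t: 8.9
tool_pos: [0.4914, 0.1737, 0.0607]
tool_rot: [-3.141, -0.0, -3.041]
contact_force: [-0.4, 0.3, -1.2]
finger_gap: 0.105
grasp_force: 59.2
```

Request:
carry_out(plan=[[-1, 0, 0, 0.05, 0], [-1, 0, 0, 0.1, 0], [-1, 0, 0, 0.1, 0]])

```text
t: 9.2
tool_pos: [0.4914, 0.1737, 0.0597]
tool_rot: [-3.141, -0.0, -3.041]
contact_force: [0.4, -0.7, -0.6]
finger_gap: 0.102
grasp_force: 59.2
```

Request:
carry_out(plan=[[-1, 0, 0, 0.05, 0], [-1, 0, 0, 0.1, 0], [-1, 0, 0, 0.1, 0]])

```text
t: 9.5
tool_pos: [0.4914, 0.1737, 0.0587]
tool_rot: [-3.141, -0.0, -3.041]
contact_force: [-0.6, -1.0, -0.6]
finger_gap: 0.106
grasp_force: 59.2
```

Request:
carry_out(plan=[[-1, 0, 0, 0.05, 0], [-1, 0, 0, 0.1, 0], [-1, 0, 0, 0.1, 0]])

```text
t: 9.8
tool_pos: [0.4915, 0.1737, 0.0578]
tool_rot: [-3.141, 0.0, -3.041]
contact_force: [-0.8, 0.4, 0.3]
finger_gap: 0.104
grasp_force: 59.3
```

Request:
carry_out(plan=[[-1, 0, 0, 0.03, 0], [-1, 0, 0, 0.06, 0], [-1, 0, 0, 0.06, 0]])

```text
t: 10.1
tool_pos: [0.4916, 0.1737, 0.0577]
tool_rot: [-3.142, 0.0, -3.041]
contact_force: [-1.7, -0.3, 4.3]
finger_gap: 0.103
grasp_force: 59.9
```

Contact at tip ≈ 29.9 mm with 4 N, which fits the foot resting on the bar inside the carriage slot. Next I'll slide towards the cast.

Request:
carry_out(plan=[[-1, 0, 0.1, 0.01, 0], [-1, 0, 0.2, 0.01, 0], [-1, 0, 0.3, 0.01, 0], [-1, 0, 0.3, 0.01, 0]])

```text
t: 10.5
tool_pos: [0.4917, 0.1754, 0.0576]
tool_rot: [-3.138, 0.001, -3.042]
contact_force: [-0.3, -4.5, 4.4]
finger_gap: 0.104
grasp_force: 60.1
```

```bash
python3 st.py; python3 - <<'E'
from h import *
import pickle
p=snap('wrist'); pickle.dump(p,open('w6.pkl','wb'))
q=pickle.load(open('w4.pkl','rb'))
# track carriage left edge & cast vs bed in scene: row profile left of screw, 
g=cv2.cvtColor(p['color'],cv2.COLOR_RGB2GRAY).astype(int)
for r in (175,185,195,205): print(r,g[r,150:262:3].tolist(),g[r,262:320:3].tolist())
E
```

```text
10.5 [0.4917 0.1754 0.0576] [-3.138e+00  1.000e-03 -3.042e+00] tool -506.8 125.4 Ft [ 0.8 -4.5 -4.4] [-0.89  0.22  0.05]
175 [196, 198, 200, 199, 199, 198, 198, 197, 193, 194, 194, 194, 195, 194, 194, 194, 194, 194, 195, 195, 160, 160, 160, 159, 160, 159, 159, 159, 160, 159, 160, 159, 159, 159, 160, 159, 159, 159] [159, 159, 160, 160, 160, 160, 160, 160, 160, 160, 160, 160, 160, 160, 160, 160, 160, 160, 160, 160]
185 [198, 197, 197, 199, 198, 199, 200, 200, 190, 197, 197, 197, 197, 197, 197, 197, 198, 198, 198, 197, 160, 160, 160, 160, 160, 160, 160, 160, 160, 160, 159, 160, 160, 159, 158, 159, 158, 158] [158, 158, 159, 159, 159, 158, 159, 159, 159, 159, 159, 159, 159, 159, 159, 159, 159, 159, 158, 159]
195 [201, 200, 201, 200, 200, 198, 198, 200, 202, 94, 92, 90, 75, 61, 60, 66, 68, 66, 66, 65, 158, 158, 158, 158, 158, 158, 158, 159, 159, 159, 158, 158, 158, 158, 158, 158, 158, 159] [159, 159, 159, 159, 159, 159, 159, 159, 160, 160, 160, 160, 160, 160, 160, 160, 161, 161, 161, 161]
205 [199, 198, 199, 200, 201, 201, 202, 202, 201, 114, 84, 83, 73, 43, 43, 50, 57, 75, 81, 82, 155, 168, 168, 168, 167, 167, 167, 167, 167, 167, 167, 167, 137, 133, 135, 136, 139, 141] [141, 144, 160, 166, 165, 165, 165, 165, 165, 165, 164, 164, 165, 164, 164, 165, 165, 165, 165, 164]
```

Request:
carry_out(plan=[[-1, 0, 0.1, 0, 0], [-1, 0, 0.2, 0, 0], [-1, 0, 0.3, 0, 0], [-1, 0, 0.4, 0, 0], [-1, 0, 0.5, 0, 0], [-1, 0, 0.5, 0, 0]])

```text
t: 11.15
tool_pos: [0.4913, 0.1795, 0.0577]
tool_rot: [-3.136, 0.001, -3.043]
contact_force: [-0.1, -6.2, 6.0]
finger_gap: 0.103
grasp_force: 60.1
```

```bash
cat > car.py <<'E'
from h import *
p=snap('wrist'); s=monitor.observe(); g=cv2.cvtColor(p['color'],cv2.COLOR_RGB2GRAY).astype(int)
def edge(r,a,b):
    d=np.abs(np.diff(g[r,a:b])); return a+d.argmax()
z=s['tool_pos'][2]
ce=np.median([edge(r,150,235) for r in (192,194,195,196,198)])
for r in (195,):
    ds=np.abs(np.diff(g[r,100:250])); print('edges',[(100+i,int(ds[i])) for i in np.where(ds>25)[0]])
E
python3 st.py; python3 car.py
```

```text
11.15 [0.4913 0.1795 0.0577] [-3.136e+00  1.000e-03 -3.043e+00] tool -506.7 129.7 Ft [ 0.7 -6.2 -6. ] [-1.49  0.2  -0.04]
edges [(np.int64(167), 33), (np.int64(168), 53), (np.int64(208), 61)]
```

The carriage follows the tool: its edge stays at column 208 while the bed edge shifts. I'll keep going.

Request:
carry_out(plan=[[-1, 0, 0.1, 0, 0], [-1, 0, 0.2, 0, 0], [-1, 0, 0.3, 0, 0], [-1, 0, 0.4, 0, 0], [-1, 0, 0.4, 0, 0]])

```text
t: 11.7
tool_pos: [0.4909, 0.1834, 0.0576]
tool_rot: [-3.136, 0.001, -3.043]
contact_force: [-0.6, -6.1, 5.7]
finger_gap: 0.104
grasp_force: 60.1
```

Request:
carry_out(plan=[[-1, 0, 0.07, 0, 0], [-1, 0, 0.14, 0, 0], [-1, 0, 0.2, 0, 0], [-1, 0, 0.2, 0, 0]])

```text
t: 12.1
tool_pos: [0.4907, 0.1853, 0.0576]
tool_rot: [-3.136, 0.001, -3.043]
contact_force: [-0.7, -7.7, 6.8]
finger_gap: 0.104
grasp_force: 60.1
```

Request:
carry_out(plan=[[-1, 0, 0.07, 0, 0], [-1, 0, 0.14, 0, 0], [-1, 0, 0.2, 0, 0], [-1, 0, 0.2, 0, 0]])

```text
t: 12.5
tool_pos: [0.4905, 0.1874, 0.0577]
tool_rot: [-3.136, 0.001, -3.043]
contact_force: [-2.2, -7.2, 6.7]
finger_gap: 0.105
grasp_force: 60.2
```

Request:
carry_out(plan=[[-1, 0, 0.07, 0, 0], [-1, 0, 0.14, 0, 0], [-1, 0, 0.2, 0, 0], [-1, 0, 0.2, 0, 0]])

```text
t: 12.9
tool_pos: [0.4903, 0.1893, 0.0577]
tool_rot: [-3.136, 0.001, -3.043]
contact_force: [-2.0, -6.0, 6.5]
finger_gap: 0.103
grasp_force: 60.2
```

Request:
carry_out(plan=[[-1, 0, 0.07, 0, 0], [-1, 0, 0.14, 0, 0], [-1, 0, 0.2, 0, 0], [-1, 0, 0.2, 0, 0]])

```text
t: 13.3
tool_pos: [0.4901, 0.1913, 0.0577]
tool_rot: [-3.136, 0.001, -3.043]
contact_force: [-0.3, -7.2, 6.8]
finger_gap: 0.106
grasp_force: 60.2
```

Request:
carry_out(plan=[[-1, 0, 0.07, 0, 0], [-1, 0, 0.14, 0, 0], [-1, 0, 0.2, 0, 0], [-1, 0, 0.2, 0, 0]])

```text
t: 13.7
tool_pos: [0.4898, 0.1933, 0.0577]
tool_rot: [-3.136, 0.001, -3.043]
contact_force: [-0.7, -7.2, 6.8]
finger_gap: 0.108
grasp_force: 60.2
```

Request:
carry_out(plan=[[-1, 0, 0.07, 0, 0], [-1, 0, 0.14, 0, 0], [-1, 0, 0.2, 0, 0], [-1, 0, 0.2, 0, 0]])

```text
t: 14.1
tool_pos: [0.4896, 0.1953, 0.0576]
tool_rot: [-3.136, 0.001, -3.043]
contact_force: [-0.1, -6.6, 6.9]
finger_gap: 0.104
grasp_force: 60.2
```

Request:
carry_out(plan=[[-1, 0, 0.07, 0, 0], [-1, 0, 0.14, 0, 0], [-1, 0, 0.2, 0, 0], [-1, 0, 0.2, 0, 0]])

```text
t: 14.5
tool_pos: [0.4892, 0.1993, 0.0571]
tool_rot: [-3.141, 0.001, -3.042]
contact_force: [0.1, -2.2, 1.3]
finger_gap: 0.105
grasp_force: 59.5
```

```bash
python3 st.py; python3 car.py
```

```text
14.5 [0.4892 0.1993 0.0571] [-3.141e+00  1.000e-03 -3.042e+00] tool -506.7 149.5 Ft [ 0.1 -2.2 -1.3] [-0.54 -0.19 -0.03]
edges [(np.int64(130), 52), (np.int64(131), 48), (np.int64(176), 63)]
```

```bash
python3 - <<'E'
from h import *
import pickle
a=pickle.load(open('w6.pkl','rb')); b=snap('wrist'); pickle.dump(b,open('w7.pkl','wb'))
ga,gb=[cv2.cvtColor(x['color'],cv2.COLOR_RGB2GRAY) for x in (a,b)]
def tm(n,x0,y0,x1,y1):
    r=cv2.matchTemplate(gb,ga[y0:y1,x0:x1],cv2.TM_CCOEFF_NORMED); _,m,_,l=cv2.minMaxLoc(r); print(n,(x0,y0),'->',l,round(m,2))
H,W=ga.shape
# cast by colour: warm pixels
for n,x in (('a',a),('b',b)):
    c=x['color'].astype(int); m=((c[:,:,0]-c[:,:,2]>18)&(c[:,:,0]>90)).astype(np.uint8)
    k,l,st,ce=cv2.connectedComponentsWithStats(m); print(n,[(st[i].tolist()) for i in range(1,k) if st[i,4]>300])
for r in (165,175,185,195,205,215):
    for n,g in (('a',ga),('b',gb)):
        d=np.diff(g[r].astype(int)); print(r,n,[(int(i),int(d[i])) for i in np.where(abs(d)>18)[0]][:22])
E
```

```text
a [[397, 170, 115, 107, 6399]]
b [[396, 175, 77, 50, 411], [399, 181, 82, 91, 1075], [451, 192, 39, 25, 450], [421, 211, 55, 58, 2179]]
165 a [(9, 78), (10, 26), (207, -20), (410, -50), (411, -61), (483, 19), (484, 52), (489, -35), (490, -25)]
165 b [(207, -20), (410, -20), (411, -56), (412, -48), (484, 34), (485, 21)]
175 a [(10, 22), (11, 64), (12, 20), (207, -22), (409, -34), (410, -26), (506, -23)]
175 b [(207, -22), (409, -36), (410, -26), (471, -46), (472, -37)]
185 a [(12, 89), (13, 28), (171, -22), (208, -19), (509, -44), (510, -32)]
185 b [(208, -19), (405, -19), (479, -46), (480, -36)]
195 a [(13, 71), (14, 46), (175, -57), (176, -50), (208, 71), (209, 22), (414, 20), (415, 26), (450, -19), (451, -23), (452, -24), (461, -26), (484, -31), (503, -24), (508, -27), (509, -73), (510, -69)]
195 b [(130, -56), (131, -41), (175, 31), (176, 50), (415, 21), (416, 28), (452, -28), (453, -21), (460, -23), (462, -21), (484, -20), (485, -34), (489, -28), (490, -20)]
205 a [(15, 94), (16, 28), (175, -28), (176, -58), (177, -31), (208, 30), (209, 43), (405, 22), (406, 28), (443, -55), (444, -50), (506, -25), (507, -72), (508, -68)]
205 b [(131, -63), (132, -56), (176, 38), (177, 38), (406, 26), (407, 22), (443, -27), (444, -60), (445, -23), (469, -19), (470, -19), (471, 23), (485, -19), (486, -22)]
215 a [(16, 107), (17, 30), (176, -42), (177, -59), (187, -20), (199, 19), (209, 56), (245, -23), (246, -26), (249, 43), (252, -24), (268, 20), (382, -32), (383, -20), (396, 24), (397, 23), (402, -19), (423, -20), (424, -23), (431, -23), (432, -26), (447, -22)]
215 b [(132, -57), (133, -57), (159, 21), (177, 64), (178, 22), (245, -23), (248, 45), (251, -31), (268, 22), (382, -27), (383, -27), (397, 26), (398, 23), (425, -29), (426, -21), (432, -29), (433, -33), (449, -28), (450, -33), (455, 19), (466, 21), (474, -46)]
```

The cast and carriage edge sit at the same pixels relative to the tool in both images (410 and 207), so the carriage did follow. The force drop and z drop show the foot at the hidden slot. I'll lower gently.

Request:
carry_out(plan=[[-1, 0, 0, 0.05, 0], [-1, 0, 0, 0.1, 0], [-1, 0, 0, 0.1, 0]])

```text
t: 14.9
tool_pos: [0.4888, 0.1996, 0.0559]
tool_rot: [-3.141, -0.0, -3.041]
contact_force: [0.7, -2.7, 1.1]
finger_gap: 0.103
grasp_force: 59.4
```

```bash
python3 st.py
```

```text
14.9 [0.4888 0.1996 0.0559] [-3.141 -0.    -3.041] tool -506.4 149.6 Ft [-0.4 -2.8 -1.1] [-0.51 -0.2   0.01]
```

Request:
carry_out(plan=[[-1, 0, 0, 0.08, 0], [-1, 0, 0, 0.16, 0], [-1, 0, 0, 0.24, 0], [-1, 0, 0, 0.24, 0]])

```text
t: 15.3
tool_pos: [0.4885, 0.1999, 0.0533]
tool_rot: [3.141, -0.001, -3.041]
contact_force: [-0.7, -0.5, -0.6]
finger_gap: 0.105
grasp_force: 59.1
```

Request:
carry_out(plan=[[-1, 0, 0, 0.08, 0], [-1, 0, 0, 0.16, 0], [-1, 0, 0, 0.24, 0], [-1, 0, 0, 0.24, 0]])

```text
t: 15.7
tool_pos: [0.4887, 0.1998, 0.0511]
tool_rot: [3.141, -0.0, -3.041]
contact_force: [0.2, -1.2, -0.6]
finger_gap: 0.104
grasp_force: 59.2
```

Request:
carry_out(plan=[[-1, 0, 0, 0.08, 0], [-1, 0, 0, 0.16, 0], [-1, 0, 0, 0.24, 0], [-1, 0, 0, 0.24, 0]])

```text
t: 16.1
tool_pos: [0.4888, 0.1996, 0.0487]
tool_rot: [-3.141, -0.0, -3.041]
contact_force: [0.4, -0.7, -0.6]
finger_gap: 0.102
grasp_force: 59.2
```

Request:
carry_out(plan=[[-1, 0, 0, 0.08, 0], [-1, 0, 0, 0.16, 0], [-1, 0, 0, 0.24, 0], [-1, 0, 0, 0.24, 0]])

```text
t: 16.5
tool_pos: [0.4888, 0.1995, 0.0463]
tool_rot: [-3.141, -0.0, -3.041]
contact_force: [0.3, 0.8, 0.1]
finger_gap: 0.106
grasp_force: 59.2
```

Request:
carry_out(plan=[[-1, 0, 0, 0.08, 0], [-1, 0, 0, 0.15, 0], [-1, 0, 0, 0.15, 0]])

```text
t: 16.8
tool_pos: [0.4888, 0.1996, 0.0449]
tool_rot: [-3.142, -0.0, -3.041]
contact_force: [-0.7, 0.3, -0.5]
finger_gap: 0.107
grasp_force: 59.2
```

Request:
carry_out(plan=[[-1, 0, 0, 0.05, 0], [-1, 0, 0, 0.08, 0], [-1, 0, 0, 0.08, 0], [-1, 0, 0, 0.08, 0]])

```text
t: 17.2
tool_pos: [0.4889, 0.1996, 0.0444]
tool_rot: [-3.142, 0.0, -3.041]
contact_force: [-0.5, 0.3, 2.1]
finger_gap: 0.106
grasp_force: 59.5
```

Collar is seated (TCP 44.4 mm, as predicted). Now the clockwise turn.

Request:
carry_out(plan=[[-1, 0, 0, 0, 0.08], [-1, 0, 0, 0, 0.16], [-1, 0, 0, 0, 0.24], [-1, 0, 0, 0, 0.32], [-1, 0, 0, 0, 0.4], [-1, 0, 0, 0, 0.4]])

```text
t: 17.8
tool_pos: [0.4892, 0.1997, 0.0444]
tool_rot: [3.141, 0.001, 2.842]
contact_force: [0.1, -0.1, 1.7]
finger_gap: 0.104
grasp_force: 59.5
```

```bash
python3 st.py
```

```text
17.8 [0.4892 0.1997 0.0444] [3.141e+00 1.000e-03 2.842e+00] tool -408.5 335.2 Ft [-0.1 -0.  -1.7] [ 0.02 -0.02 -0.02]
```

Turning freely.

Request:
carry_out(plan=[[-1, 0, 0, 0, 0.1], [-1, 0, 0, 0, 0.2], [-1, 0, 0, 0, 0.3], [-1, 0, 0, 0, 0.4], [-1, 0, 0, 0, 0.5], [-1, 0, 0, 0, 0.6], [-1, 0, 0, 0, 0.7], [-1, 0, 0, 0, 0.8], [-1, 0, 0, 0, 0.8]])

```text
t: 18.7
tool_pos: [0.489, 0.1994, 0.0444]
tool_rot: [-3.142, 0.001, 2.043]
contact_force: [-1.5, -0.4, 2.2]
finger_gap: 0.107
grasp_force: 59.6
```

Request:
carry_out(plan=[[-1, 0, 0, 0, 0.1], [-1, 0, 0, 0, 0.2], [-1, 0, 0, 0, 0.3], [-1, 0, 0, 0, 0.37], [-1, 0, 0, 0, 0.37], [-1, 0, 0, 0, 0.37]])

```text
t: 19.3
tool_pos: [0.4889, 0.1994, 0.0444]
tool_rot: [3.141, 0.001, 1.675]
contact_force: [-1.0, -1.9, 5.2]
finger_gap: 0.098
grasp_force: 59.8
```

```bash
python3 st.py
```

```text
19.3 [0.4889 0.1994 0.0444] [3.141e+00 1.000e-03 1.675e+00] tool 147.5 507.0 Ft [-1.8 -1.2 -5.2] [-0.33  0.29 -0.  ]
```

Request:
carry_out(plan=[[0, 0, 0, -0.03, 0], [0, 0, 0, -0.03, 0], [0, 0, 0, -0.03, 0], [0, 0, 0, -0.03, 0], [0, 0, 0, -0.03, 0], [0, 0, 0, -0.03, 0]])

```text
t: 19.9
tool_pos: [0.4889, 0.1996, 0.0444]
tool_rot: [-3.141, 0.0, 1.672]
contact_force: [-0.3, 1.2, 0.4]
finger_gap: 0.497
grasp_force: 0.0
```

Request:
carry_out(plan=[[0, 0, 0, -1, 0], [0, 0, 0, -3, 0], [0, 0, 0, -6, 0], [0, 0, 0, -10, 0], [0, 0, 0, -12, 0], [0, 0, 0, -12, 0]])

```text
t: 20.5
tool_pos: [0.4916, 0.2004, 0.1689]
tool_rot: [3.134, -0.001, 1.672]
contact_force: [0.4, -0.4, -0.3]
finger_gap: 0.502
grasp_force: 0.0
```

```bash
python3 st.py; python3 - <<'E'
from h import *
p=snap('wrist'); s=monitor.observe(); z=s['tool_pos'][2]
# head expected top z .0164+.053=.0694, long axis now along tool x
print('exp head ends',tpix(p,[.015,0,z-.0694])/1.5,tpix(p,[-.015,0,z-.0694])/1.5,'collar',tpix(p,[.011,.011,z-.039])/1.5)
g=cv2.cvtColor(p['color'],cv2.COLOR_RGB2GRAY).astype(int)
for r in range(170,262,6): print(r,g[r,225:300:3].tolist())
E
```

```text
20.5 [0.4916 0.2004 0.1689] [ 3.134e+00 -1.000e-03  1.672e+00] tool 150.0 510.7 Ft [-0.4  0.3  0.3] [ 0.04  0.01 -0.  ]
exp head ends [259.58222683 170.22893284] [259.5803491  209.87598272] collar [273.2906078  166.82125099]
170 [179, 179, 182, 180, 185, 186, 184, 163, 83, 96, 94, 95, 77, 104, 114, 115, 116, 116, 114, 117, 114, 117, 115, 115, 125]
176 [178, 180, 181, 179, 185, 125, 164, 183, 92, 109, 112, 115, 86, 114, 104, 115, 115, 115, 113, 117, 115, 116, 114, 114, 127]
182 [178, 179, 181, 179, 184, 133, 162, 165, 91, 109, 112, 114, 86, 108, 103, 114, 115, 115, 113, 117, 114, 116, 114, 114, 127]
188 [178, 181, 180, 179, 184, 182, 179, 174, 88, 107, 111, 117, 91, 112, 114, 115, 114, 114, 113, 116, 113, 116, 114, 114, 125]
194 [178, 181, 181, 178, 184, 187, 184, 180, 87, 107, 109, 115, 83, 112, 113, 114, 115, 114, 113, 116, 113, 116, 114, 114, 119]
200 [178, 181, 181, 179, 184, 188, 184, 180, 82, 108, 113, 115, 86, 119, 114, 114, 114, 114, 113, 116, 113, 115, 114, 114, 112]
206 [179, 181, 180, 179, 184, 188, 184, 180, 166, 108, 108, 121, 173, 110, 114, 113, 113, 114, 113, 115, 112, 
[... 449 characters left out ...]
, 56, 80, 87, 89, 88, 87, 88, 75, 88, 193, 219, 219, 222, 219, 218, 221, 146]
236 [218, 221, 219, 124, 39, 40, 38, 38, 38, 38, 38, 38, 38, 39, 38, 38, 38, 195, 218, 219, 222, 219, 218, 220, 145]
242 [218, 220, 219, 127, 39, 38, 38, 38, 38, 38, 38, 38, 38, 39, 38, 39, 39, 199, 218, 218, 221, 218, 217, 220, 150]
248 [218, 219, 218, 146, 97, 105, 105, 111, 110, 111, 117, 116, 116, 122, 121, 121, 126, 204, 218, 219, 221, 218, 216, 220, 153]
254 [218, 217, 219, 218, 218, 218, 218, 217, 219, 217, 218, 219, 219, 219, 218, 218, 218, 217, 219, 219, 218, 218, 217, 214, 207]
260 [219, 218, 220, 218, 217, 217, 218, 218, 218, 219, 218, 219, 218, 219, 219, 219, 219, 218, 218, 218, 219, 218, 217, 216, 214]
```

The head stands upright along tool x at columns 249–261, ending near row 207 as expected at full depth. The screw stayed turned, so I'm handing in.

```bash
python3 -c "
from station import order
print(order.job_done())"
```

```text
the job is handed in; nothing more can be done
None
```

I put the thumbscrew through the carriage and bar with its collar seated, turned it 90° clockwise and let go. The job is handed in at about 20.5 s, and the highest wrist force I saw was about 10 N.

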